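# Dress the bangle stands on a craft stall

## Task

Set out the five wooden bangles on the two display stands: on the dark stand with the round base stack green at the bottom, then yellow, then red on top; on the pale stand with the square base put the thick blue one at the bottom and the black one on it. Every bangle must lie flat and snug on what is below it, and the three carved figures (giraffe, elephant, drummer) stay standing where they are.

Things in the scene. Friction and masses are not known exactly. Their poses are not given: they have to be found in the camera images.
- bangle_green: loose green painted wooden bangle lying flat: a plain ring of outer diameter 60 mm, hole 42 mm, wall 9 mm, height 18 mm, about 40 g, with a ring of small pale wood dots on its top face (they stand proud about 1 mm, look only). Origin: centre of its underside; z up along its axis
- bangle_yellow: loose yellow painted wooden bangle lying flat: a plain ring of outer diameter 60 mm, hole 42 mm, wall 9 mm, height 18 mm, about 40 g, with a ring of small dark brown dots on its top face (they stand proud about 1 mm, look only). Origin: centre of its underside; z up along its axis
- bangle_red: loose red painted wooden bangle lying flat: a plain ring of outer diameter 60 mm, hole 42 mm, wall 9 mm, height 18 mm, about 40 g, with a ring of small pale wood dots on its top face (they stand proud about 1 mm, look only). Origin: centre of its underside; z up along its axis
- bangle_blue: loose blue painted wooden bangle lying flat: a plain ring of outer diameter 60 mm, hole 42 mm, wall 9 mm, height 26 mm (the thick one), about 40 g, with a ring of small white dots on its top face (they stand proud about 1 mm, look only). Origin: centre of its underside; z up along its axis
- bangle_black: loose black painted wooden bangle lying flat: a plain ring of outer diameter 60 mm, hole 42 mm, wall 9 mm, height 18 mm, about 40 g, with a ring of small brass dots on its top face (they stand proud about 1 mm, look only). Origin: centre of its underside; z up along its axis
- post_dark: dark brown wooden bangle stand with a ROUND base, 76 mm in diameter, 8 mm thick, standing on the table, fixed where it stands (each start elsewhere). An upright round post 20 mm in diameter with a rounded tip rises from the middle of the base to 66 mm above the table. Origin: centre of the underside of the base; z up. The base's top face, on which the lowest bangle rests, is 8 mm above the origin
- post_pale: pale wooden bangle stand with a SQUARE base, 64 by 64 mm, 8 mm thick, standing on the table, fixed where it stands (each start elsewhere). An upright round post 20 mm in diameter with a rounded tip rises from the middle of the base to 66 mm above the table. Origin: centre of the underside of the base; z up. The base's top face, on which the lowest bangle rests, is 8 mm above the origin
- giraffe: carved brown giraffe with dark spots on a dark round foot 48 mm across, 122 mm tall, within 32 mm of its axis. Loose, easily toppled; it is only to be left alone. Origin: centre of its underside; z up
- elephant: carved dark elephant on its own four legs, about 85 mm long (along its x, trunk at +x, reaching 42 mm from the origin) by 50 mm wide, 60 mm tall. Loose, easily toppled; it is only to be left alone. Origin: centre of its underside; z up
- drummer: carved drummer figure in a terracotta-coloured robe on a dark round foot 52 mm across, 107 mm tall, within 32 mm of its axis. Loose, easily toppled; it is only to be left alone. Origin: centre of its underside; z up
Mind the look-alikes: they are no part of the job. Of the things that look like the bangle_red, take the one that is farthest to the robot's right at the start.

How it is judged:
By the outcome, as a careful person would: the job done as asked, in the order asked, and still so for the second after the job is handed in, with the robot touching nothing.
It also fails if it takes over 128 s, if anything falls off the work surface, if the arm or the gripper's body presses on something with over 40 N, if the wrist force passes 120 N, or if a joint passes its speed limit or range.

## Robot

A 6-joint arm with a two-finger parallel gripper is mounted at the origin on the work surface. World frame = base frame: x ahead of the robot, y to its left, z up, the work surface at z = 0. Lengths are in m, angles in degrees, forces in N, time in s.
With the tool pointing down it reaches from about 0.375 to 0.9 m from the base axis. Payload 3.1 kg.
Tool frame: the origin (TCP) lies on the centre line of the jaws, within the pads' length; the fingertips stand 17 mm ahead of it and the grasp point (between the pads) lies 2 mm behind it; z points along the fingers, y is the line along which they close (so a half turn about z gives the same grasp; the last joint's range is limited). The gripper opens to 87 mm and grips with 3 to 60 N. Pads are 19 mm wide; open, the fingers measure 117 mm over their backs; the gripper's body (75 mm by 190 mm) begins 51 mm behind the grasp point.
Start: joints at [60.418, 30.224, 82.088, -0, 67.689, -10.227], TCP at [0.207, 0.59, 0.24] pointing down, gripper open.
Joint ranges: [-176.69, 176.69], [-43.24, 126.21], [12.49, 139.97], [-82, 262], [0, 151.66], [-163.58, 163.58]. Speed limits (degrees/s): [159.86, 159.86, 180, 180, 180, 180].

## Interface

Orientations are given as a 3x3 rotation matrix whose columns are the frame's x, y, z axes.
In Python, from rig import bot, imaging, finder gives the robot as it stands. The module is installed in compiled form; this text tells all that it offers.
- The arm moves only by the tool play_rows, never from a script. Its argument "motion" is a list that holds one entry, the list of rows, each a list of 6 numbers: the shift along the tool's x, y, z in fractions of the full range, 1 being 100 cm, then the turn, a rotation vector about the tool's x, y, z in shares of 4 rad (1.0 is 4 rad). In form: [[[dx, dy, dz, wx, wy, wz], ...]]. A call has 1 to 8 rows; each row is the pose to reach, as a shift and turn from the pose commanded when the call began, along the tool's axes at that moment; what a row does not reach only later rows make up. A row lasts 1/12 s, in which the tool goes at most 41.7 mm and 7.16 degrees, less where a joint would pass 70% of its speed; a pose out of reach is approached as far as the arm can. No shift or turn number may pass 1 either way. A call with a gripper value outside its range is refused whole. "fingers" is the finger opening in m, from 0 to 0.087, set as the call begins (left out, the last holds). The fingers move at their own pace and stop on an object; the grip force is fixed at half the most. Time passes only in rows, so rows that repeat a pose let the fingers close. It gives the time, the measured TCP pose, the force, the opening and the grip force at its end, in the units of the state.
- bot.read_state(): the state, without advancing time (a new reading comes with each control period).
- imaging.capture(name): name is "scene" or "top" or "wrist"; returns a dict with "frame" (384x512x3 uint8, red, green, blue), "camera_matrix" (3x3 intrinsics, pixels), "R" (3x3) and "t" (3): a world point X has camera coordinates R X + t. Camera axes: x right, y down, z forward; pixel columns grow to the right and rows downward; lengths in m; the calibration is good to about 2 mm. A picture is of the moment at which its call begins. There is no depth.
- bot.hand_in(): hands the job in; it is judged then, once.
Trained networks look in the newest picture that a camera, given by its name, has taken for a name from the list of things; names that differ only in an ending like _2 or _b are one class to them, and where a whole thing is asked for, a point or a joint stands for the part that bears it (a point fixed in the world has none). Each returns a list of dicts, best first, with "confidence" (0 to 1); they miss things now and then, are a little off and sometimes report something else, mostly with a low value. They report only what shows in the picture. A call takes as long as a camera call. They do not tell look-alikes from the thing itself.
- finder.recognise(camera, name): "at" ([x, y, z] in m, in world coordinates, good to about 4 mm: the middle of the surface that is visible of it).
- finder.outline_of(camera, name): "pixels" (384x512 bool, what is visible of it).
The state is a dict: "time_s": time; "joint_positions": joint angles; "qvel": joint speeds; "tau": joint torques, N m; "position": TCP position; "tcp_rot": TCP orientation; "force": force on the tool from outside, world axes, zero at the start; "moment": the same for the moment, N m; "opening": opening from 0.0 (shut) to 1.0 (fully open); "grasp_force": force on a finger pad.
Only numpy, scipy, OpenCV 4.12 (cv2) and the standard library are available. Lean on these libraries where they do the work, as an engineer would, in place of code of your own. Each camera call takes 0.05 s, during which the arm holds its last target. There are 200 camera calls.

## Working session

There is one attempt and no reset: what is moved stays moved. The work goes in short steps, Python scripts to look and compute and a tool call to move; the robot and the scene stay as the last step left them, time stands still between calls to the robot, and variables do not carry over. Pictures are saved under pics/ and viewed, at most 14 in all, crops included, and the job is handed in when it is done.

Besides the shell and the picture viewer there is one more tool, called after "Request:" by a JSON object that holds its "fn" and its "kwargs". play_rows: Moves the arm, as the interface text tells. Its arguments: {"type":"object","properties":{"motion":{"type":"array"},"fingers":{"type":"number"}},"required":["motion"]}

```bash
mkdir -p pics; cat > h.py <<'E'
import numpy as np, cv2
from rig import bot, imaging, finder
def cap(n,f=None):
    c=imaging.capture(n)
    if f: cv2.imwrite('pics/'+f+'.png',c['frame'][:,:,::-1])
    return c
def proj(c,X):
    p=c['camera_matrix']@(c['R']@np.array(X)+c['t']); return p[:2]/p[2]
def ray(c,u,v,z):
    K,R,t=c['camera_matrix'],c['R'],c['t']
    d=R.T@np.linalg.inv(K)@np.array([u,v,1.]); o=-R.T@t
    return o+d*(z-o[2])/d[2]
E
python3 - <<'E'
from h import *
s=bot.read_state(); print(s['time_s'],s['position'],s['tcp_rot'],s['opening'])
for n in ['top','scene']:
    c=cap(n,n+'0'); print(n)
    for k in ['bangle_green','bangle_yellow','bangle_red','bangle_blue','bangle_black','post_dark','post_pale','giraffe','elephant','drummer']:
        print(k,[(round(r['confidence'],2),np.round(r['at'],3).tolist(),np.round(proj(c,r['at'])).tolist()) for r in finder.recognise(n,k) if r['confidence']>.2])
E
```

```text
0.0 [0.2067563  0.58906649 0.23856045] [[-9.43479502e-01  3.31429165e-01 -1.06696976e-03]
 [ 3.31430673e-01  9.43477633e-01 -1.91450170e-03]
 [ 3.72140406e-04 -2.15991962e-03 -9.99997598e-01]] 0.9990002517595783
top
bangle_green [(0.59, [0.595, -0.015, 0.019], [277.0, 167.0]), (0.41, [0.474, -0.273, 0.015], [383.0, 216.0])]
bangle_yellow [(0.71, [0.473, -0.272, 0.014], [383.0, 216.0]), (0.31, [0.617, 0.292, 0.063], [149.0, 155.0])]
bangle_red [(0.81, [0.455, 0.29, 0.016], [151.0, 224.0]), (0.75, [0.478, 0.385, 0.016], [113.0, 215.0])]
bangle_blue [(0.87, [0.614, -0.267, 0.027], [379.0, 159.0])]
bangle_black [(0.87, [0.45, -0.143, 0.02], [331.0, 226.0])]
post_dark [(0.74, [0.615, 0.146, 0.011], [212.0, 161.0])]
post_pale [(0.82, [0.461, 0.152, 0.011], [209.0, 222.0])]
giraffe [(0.82, [0.617, 0.293, 0.062], [149.0, 154.0]), (0.57, [0.441, -0.01, 0.059], [277.0, 228.0])]
elephant [(0.67, [0.61, -0.119, 0.049], [320.0, 158.0])]
drummer [(0.71, [0.441, -0.012, 0.059], [278.0, 228.0])]
scene
bangle_green [(0.53, [0.598, -0.009, 0.014], [226.0, 192.0])]
bangle_yellow [(0.73, [0.47, -0.268, 0.011], [204.0, 139.0])]
bangle_red [(0.55, [0.485, 0.387, 0.016], [385.0, 249.0])]
bangle_blue [(0.58, [0.624, -0.261, 0.016], [162.0, 156.0])]
bangle_black [(0.59, [0.444, -0.144, 0.01], [237.0, 151.0])]
post_dark [(0.56, [0.634, 0.155, 0.008], [260.0, 231.0])]
post_pale [(0.7, [0.473, 0.156, 0.008], [308.0, 202.0])]
giraffe [(0.65, [0.627, 0.299, 0.044], [311.0, 251.0])]
elephant [(0.63, [0.624, -0.113, 0.046], [192.0, 168.0])]
drummer [(0.73, [0.455, -0.006, 0.044], [267.0, 161.0])]
```

View pics/top0.png

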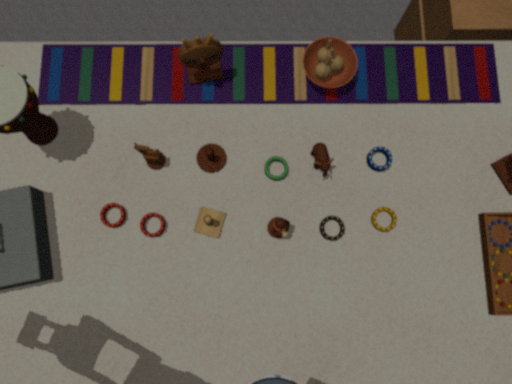

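View pics/scene0.png

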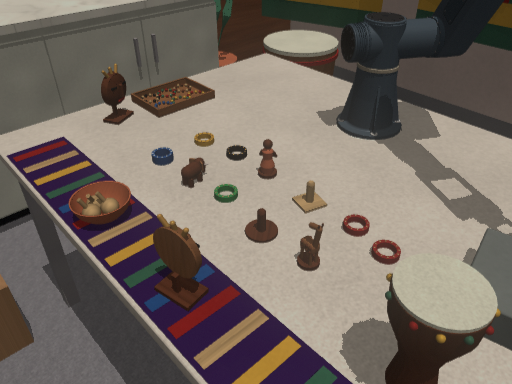

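Top view: red rings at (113,215) and (152,224). The robot's right is −y (image right), so the one at (152,224) is meant. Next I'll confirm it in a crop and refine the positions from outlines.

```bash
python3 - <<'E'
from h import *
cs={n:cap(n) for n in ['top','scene']}
f=cs['top']['frame'][130:245,90:260,::-1]; cv2.imwrite('pics/crop.png',cv2.resize(f,None,fx=4,fy=4,interpolation=cv2.INTER_CUBIC))
for n,c in cs.items():
  for k,h in [('bangle_green',.018),('bangle_yellow',.018),('bangle_red',.018),('bangle_blue',.026),('bangle_black',.018)]:
    for r in finder.outline_of(n,k)[:3]:
        if r['confidence']<.25: continue
        m=r['pixels'].astype(np.uint8); cnt=max(cv2.findContours(m,0,1)[0],key=cv2.contourArea)
        x,y,w,hh=cv2.boundingRect(cnt)
        if len(cnt)<5: continue
        e=cv2.fitEllipse(cv2.convexHull(cnt))
        print(n,k,round(r['confidence'],2),np.round(e[0],1),np.round(e[1],1),[np.round(ray(c,*e[0],z)[:2],4) for z in (h/2,h)])
  for k in ['post_dark','post_pale']:
    for r in finder.outline_of(n,k)[:1]:
        m=r['pixels'].astype(np.uint8); cnt=max(cv2.findContours(m,0,1)[0],key=cv2.contourArea)
        q=cv2.minAreaRect(cnt); 
        print(n,k,round(r['confidence'],2),q,np.round(ray(c,*q[0],.006)[:2],4))
E
```

```text
top bangle_green 0.74 [275.8 167.2] [24.  25.6] [array([ 0.5981, -0.0133]), array([ 0.5958, -0.0128])]
top bangle_yellow 0.52 [383.4 218.8] [23.7 25.3] [array([ 0.4672, -0.2741]), array([ 0.466 , -0.2714])]
top bangle_yellow 0.31 [152.3 223.9] [24.6 25.4] [array([0.4574, 0.2894]), array([0.4563, 0.2875])]
top bangle_red 0.76 [111.7 214.6] [23.8 24.3] [array([0.4805, 0.3889]), array([0.4792, 0.3862])]
top bangle_blue 0.88 [378.6 157.7] [23.4 25.8] [array([ 0.6206, -0.2706]), array([ 0.617 , -0.2667])]
top bangle_blue 0.34 [210.6 157.3] [29.5 29.7] [array([0.6232, 0.1495]), array([0.6196, 0.1484])]
top bangle_black 0.77 [331.2 227.4] [25.1 25.4] [array([ 0.4468, -0.1456]), array([ 0.4458, -0.144 ])]
top post_dark 0.62 ((210.5, 158.0), (30.0, 29.0), 90.0) [0.6233 0.1502]
top post_pale 0.95 ((209.27359008789062, 221.29244995117188), (27.334749221801758, 27.060028076171875), 15.945395469665527) [0.4635 0.1512]
scene bangle_green 0.79 [225.3 192.7] [20.1 24.3] [array([ 0.5979, -0.0111]), array([ 0.6054, -0.0013])]
scene bangle_yellow 0.65 [203.6 139.2] [14.4 19.9] [array([ 0.4704, -0.2697]), array([ 0.4796, -0.2564])]
scene bangle_red 0.82 [355.7 225.3] [21.9 26.9] [array([0.4594, 0.292 ]), array([0.4688, 0.2976])]
scene bangle_red 0.6 [385.4 251.7] [25.5 29.6] [array([0.4835, 0.3882]), array([0.4926, 0.3925])]
scene bangle_blue 0.59 [162.3 156.2] [19.2 22.7] [array([ 0.6201, -0.2653]), array([ 0.6306, -0.2461])]
scene bangle_black 0.69 [236.1 152.9] [16.1 20.7] [array([ 0.4504, -0.1409]), array([ 0.46  , -0.1293])]
scene post_dark 0.72 ((260.7500305175781, 228.75003051757812), (31.819805145263672, 32.52690887451172), 45.0) [0.6249 0.1487]
scene post_pale 0.8 ((307.9782409667969, 199.38217163085938), (29.369613647460938, 25.987661361694336), 57.7243537902832) [0.4625 0.1484]
```

View pics/crop.png

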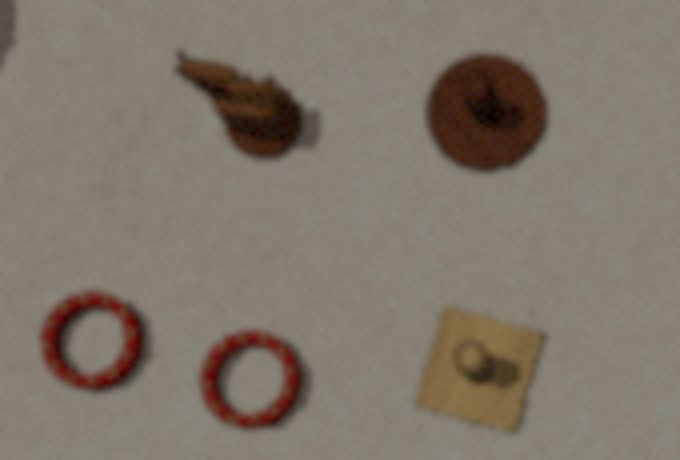

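The crop shows two red rings, at crop (95,340) and (252,379), which are full-image (114,215) and (153,225). The right-hand one (153,225), at world (0.458, 0.290), is bangle_red. I'll start with green, turning the tool so the jaws close along world x.

The rows are not in the units I measure in: turns go in shares of 4 rad. I convert before sending: 56 degrees / 229.1831 = 0.2443.

Request:
{"fn": "play_rows", "kwargs": {"motion": [[[-0.256,-0.197,0,0,0,0.2443],[-0.256,-0.197,0,0,0,0.2443],[-0.256,-0.197,0,0,0,0.2443],[-0.256,-0.197,0,0,0,0.2443],[-0.256,-0.197,0,0,0,0.2443],[-0.256,-0.197,0,0,0,0.2443],[-0.256,-0.197,0,0,0,0.2443],[-0.256,-0.197,0,0,0,0.2443]]], "fingers": 0.087}}

```text
time_s: 2.57
position: [0.3848, 0.3165, 0.2398]
tcp_rot: [[-0.246, 0.969, 0.001], [0.969, 0.246, -0.0], [-0.001, 0.001, -1.0]]
force: [0.0, 0.4, -0.1]
opening: 1.001
grasp_force: 0.0
```

```bash
cat >> h.py <<'E'
def to(x,y,z):
    s=bot.read_state(); R=np.array(s['tcp_rot']); p=np.array(s['position'])
    print('t',round(s['time_s'],2),'p',np.round(p,4),'d',np.round(R.T@(np.array([x,y,z])-p),4),'yaw_left',round(np.degrees(np.arctan2(R[1,0],R[0,0]))-90,2),'F',np.round(s['force'],1))
E
python3 -c "
from h import *
to(.5975,-.012,.18); to(.5975,-.012,.02)"
```

```text
t 2.57 p [0.3848 0.3165 0.2398] d [-0.3707  0.1253  0.0602] yaw_left 14.25 F [ 0.   0.4 -0.1]
t 2.57 p [0.3848 0.3165 0.2398] d [-0.3706  0.1251  0.2202] yaw_left 14.25 F [ 0.   0.4 -0.1]
```

To row units: 14.25 degrees / 229.1831 = 0.0622.

Request:
{"fn": "play_rows", "kwargs": {"motion": [[[-0.3,0.1,0.04,0,0,0.0622],[-0.3,0.1,0.04,0,0,0.0622],[-0.3,0.1,0.04,0,0,0.0622],[-0.3,0.1,0.04,0,0,0.0622],[-0.3,0.1,0.04,0,0,0.0622],[-0.3,0.1,0.04,0,0,0.0622],[-0.3,0.1,0.04,0,0,0.0622],[-0.3,0.1,0.04,0,0,0.0622]]]}}

```text
time_s: 3.23
position: [0.5584, 0.0504, 0.1993]
tcp_rot: [[-0.005, 1.0, 0.002], [1.0, 0.005, -0.001], [-0.001, 0.002, -1.0]]
force: [0.9, 0.7, 0.1]
opening: 0.997
grasp_force: 0.0
```

```bash
python3 -c "
from h import *
to(.5975,-.012,.15); print(bot.read_state()['tcp_rot'])
c=cap('wrist','w1'); print(c['R'],c['t'])
for X in [(.5975,-.012,.018)]: print(proj(c,X))
print([(r['confidence'],r['at']) for r in finder.recognise('wrist','bangle_green')])"
```

```text
t 3.23 p [0.5584 0.0504 0.1993] d [-0.0625  0.0387  0.0495] yaw_left 0.26 F [0.9 0.7 0.1]
[[-0.00455644  0.99998733  0.00214031]
 [ 0.99998899  0.00455883 -0.00111042]
 [-0.00112017  0.00213522 -0.99999709]]
[[ 0.99998843  0.00435762  0.00203837]
 [ 0.00362546 -0.96112279  0.27609752]
 [ 0.00316225 -0.27608694 -0.96112747]] [-0.55879507  0.02251965  0.36320632]
[293.64442644 234.59057143]
[(0.9, [0.5972, -0.0071, 0.0198])]
```

View pics/w1.png

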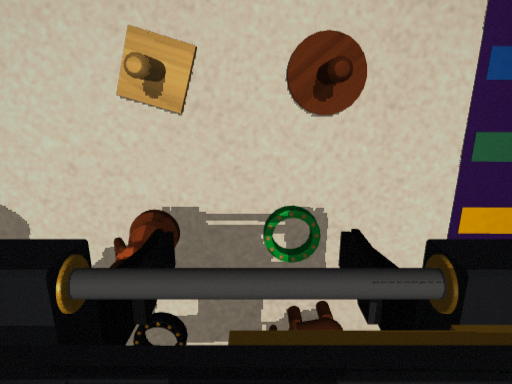

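Wrist view: green ring at (292,234), predicted (293.6,234.6). The dark base is at (327,72) and the pale base at (157,70). Lowering now.

Request:
{"fn": "play_rows", "kwargs": {"motion": [[[-0.0625,0.0385,0.02,0,0,0],[-0.0625,0.0385,0.04,0,0,0],[-0.0625,0.0385,0.07,0,0,0],[-0.0625,0.0385,0.105,0,0,0],[-0.0625,0.0385,0.14,0,0,0],[-0.0625,0.0385,0.165,0,0,0],[-0.0625,0.0385,0.179,0,0,0],[-0.0625,0.0385,0.179,0,0,0]]]}}

```text
time_s: 4.0
position: [0.5931, -0.0071, 0.0189]
tcp_rot: [[-0.007, 1.0, -0.004], [1.0, 0.007, 0.001], [0.001, -0.004, -1.0]]
force: [0.6, -0.1, 0.2]
opening: 0.998
grasp_force: 0.0
```

```bash
python3 -c "
from h import *
to(.5975,-.012,.02)"
```

```text
t 4.0 p [ 0.5931 -0.0071  0.0189] d [-0.005   0.0044 -0.0011] yaw_left 0.43 F [ 0.6 -0.1  0.2]
```

Request:
{"fn": "play_rows", "kwargs": {"motion": [[[-0.005,0.0045,-0.001,0,0,0],[-0.005,0.0045,-0.001,0,0,0],[-0.005,0.0045,-0.001,0,0,0]]]}}

```text
time_s: 4.25
position: [0.6003, -0.0132, 0.0221]
tcp_rot: [[-0.007, 1.0, 0.002], [1.0, 0.007, -0.0], [-0.0, 0.002, -1.0]]
force: [-0.4, 0.5, -0.1]
opening: 1.001
grasp_force: 0.0
```

Request:
{"fn": "play_rows", "kwargs": {"motion": [[[0,0,0,0,0,0],[0,0,0,0,0,0],[0,0,0,0,0,0],[0,0,0,0,0,0],[0,0,0,0,0,0],[0,0,0,0,0,0]]], "fingers": 0.05}}

```text
time_s: 4.75
position: [0.599, -0.0131, 0.0216]
tcp_rot: [[-0.007, 1.0, -0.001], [1.0, 0.007, 0.0], [0.0, -0.001, -1.0]]
force: [-1.2, 0.2, 0.5]
opening: 0.67
grasp_force: 30.0
```

Request:
{"fn": "play_rows", "kwargs": {"motion": [[[0,0,-0.025,0,0,0],[0,0,-0.065,0,0,0],[0,0,-0.105,0,0,0],[0.02,0,-0.13,0,0,0],[0.06,0.01,-0.13,0,0,0],[0.1,0.02,-0.13,0,0,0],[0.1,0.02,-0.13,0,0,0],[0.1,0.02,-0.13,0,0,0]]]}}

```text
time_s: 5.42
position: [0.6186, 0.0893, 0.1516]
tcp_rot: [[-0.011, 1.0, 0.0], [1.0, 0.011, -0.0], [-0.0, 0.0, -1.0]]
force: [-1.0, -0.8, -1.2]
opening: 0.669
grasp_force: 30.0
```

```bash
python3 - <<'E'
from h import *
to(.624,.1495,.10); to(.624,.1495,.10)
c=cap('wrist','w2')
for k in ['post_dark','post_pale']:
    r=finder.outline_of('wrist',k)
    for q in r[:1]:
        m=q['pixels'].astype(np.uint8); cnt=max(cv2.findContours(m,0,1)[0],key=cv2.contourArea); e=cv2.fitEllipse(cv2.convexHull(cnt)); a=cv2.minAreaRect(cnt)
        print(k,q['confidence'],e,a[0],ray(c,*e[0],.008),ray(c,*a[0],.008))
to(.624,.1495,.10)
E
```

```text
t 5.42 p [0.6186 0.0893 0.1516] d [0.0602 0.006  0.0516] yaw_left 0.64 F [-1.  -0.8 -1.2]
t 5.42 p [0.6186 0.0893 0.1516] d [0.0602 0.006  0.0516] yaw_left 0.64 F [-1.  -0.8 -1.2]
post_dark 0.78 ((264.2772216796875, 116.84722137451172), (89.69965362548828, 91.7815170288086), 16.27223777770996) (264.5, 116.5) [0.62417934 0.14886396 0.008     ] [0.62436089 0.14914928 0.008     ]
post_pale 0.71 ((69.24122619628906, 111.87689208984375), (90.07522583007812, 119.10832214355469), 117.89869689941406) (67.26480102539062, 111.306396484375) [0.46153221 0.15113057 0.008     ] [0.4599515  0.15157503 0.008     ]
t 5.57 p [0.6181 0.0862 0.151 ] d [0.0633 0.0063 0.051 ] yaw_left 0.37 F [ 0.2  0.6 -0.9]
```

View pics/w2.png

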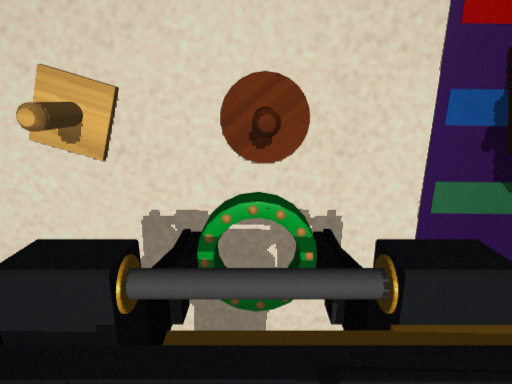

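Wrist view: green is held level at (257,250) and the dark stand is at (264,117), giving (0.624,0.149). Moving over it, then descending.

To row units: 0.5 degrees / 229.1831 = 0.0022.

Request:
{"fn": "play_rows", "kwargs": {"motion": [[[0.035,0.006,0,0,0,0],[0.062,0.006,0,0,0,0],[0.062,0.006,0.02,0,0,0.0022],[0.062,0.006,0.04,0,0,0.0022],[0.062,0.006,0.04,0,0,0.0022],[0.062,0.006,0.04,0,0,0.0022]]]}}

```text
time_s: 6.07
position: [0.6231, 0.1475, 0.1102]
tcp_rot: [[0.004, 1.0, -0.004], [1.0, -0.004, -0.0], [-0.0, -0.004, -1.0]]
force: [-0.1, -0.7, 0.0]
opening: 0.671
grasp_force: 30.0
```

```bash
python3 - <<'E'
from h import *
c=cap('wrist'); ps=[]
for i in range(6):
    ps.append(bot.read_state()['position'])
    if i<5: imaging.capture('wrist')
print(np.round(np.mean(ps,0),4),np.std(ps,0))
to(.624,.149,.0295)
for q in finder.outline_of('wrist','bangle_green')[:2]:
    m=q['pixels'].astype(np.uint8); cnt=max(cv2.findContours(m,0,1)[0],key=cv2.contourArea); x,y,w,h=cv2.boundingRect(cnt)
    print(q['confidence'],x,y,w,h,[ray(c,x+w/2,yy,.11) for yy in (y+w/2,y+h/2)])
print(proj(c,(.624,.149,.066)), proj(c,(.624,.149,.109)))
E
```

```text
[0.625  0.1481 0.1124] [0.0003471  0.00030269 0.00050643]
t 6.37 p [0.6251 0.1485 0.1127] d [ 0.0005 -0.0012  0.0832] yaw_left -0.15 F [-0.3  0.5 -0.4]
0.59 197 192 120 76 [array([0.62315787, 0.15206799, 0.11      ]), array([0.62319646, 0.16319057, 0.11      ])]
[258.64887038 224.5540427 ] [258.79446634 256.9627514 ]
```

Request:
{"fn": "play_rows", "kwargs": {"motion": [[[-0.001,-0.001,0.02,0,0,0],[-0.002,-0.001,0.045,0,0,0],[-0.002,-0.001,0.065,0,0,0],[-0.002,-0.001,0.078,0,0,0],[-0.002,-0.001,0.082,0,0,0],[-0.002,-0.001,0.082,0,0,0],[-0.002,-0.001,0.082,0,0,0]]]}}

```text
time_s: 7.0
position: [0.6239, 0.147, 0.0302]
tcp_rot: [[0.002, 1.0, 0.001], [1.0, -0.002, 0.0], [0.0, 0.001, -1.0]]
force: [0.2, 0.3, 0.1]
opening: 0.666
grasp_force: 30.0
```

```bash
cat >> h.py <<'E'
def avg(x=None,y=None,z=None,n=5):
    ps=[];fs=[]
    for i in range(n):
        s=bot.read_state(); ps.append(s['position']); fs.append(s['force'])
        if i<n-1: imaging.capture('wrist')
    p=np.mean(ps,0); R=np.array(s['tcp_rot'])
    print('t',round(s['time_s'],2),'avg',np.round(p,4),'F',np.round(np.mean(fs,0),1),'op',round(s['opening'],3))
    if x is not None: print('d tool (x=+Y,y=+X,z=down)',np.round(np.array([y-p[1],x-p[0],p[2]-z]),4))
E
python3 -c "
from h import *
avg(.624,.149,.0295,3)"
```

```text
t 7.1 avg [0.6239 0.147  0.0302] F [ 0.2  0.3 -0.3] op 0.672
d tool (x=+Y,y=+X,z=down) [0.002  0.0001 0.0007]
```

Request:
{"fn": "play_rows", "kwargs": {"motion": [[[0,0,0.001,0,0,0],[0,0,0.001,0,0,0],[0,0,0.001,0,0,0]]]}}

```text
time_s: 7.35
position: [0.6239, 0.147, 0.0295]
tcp_rot: [[0.002, 1.0, 0.002], [1.0, -0.002, 0.0], [0.0, 0.002, -1.0]]
force: [-0.8, -0.4, 4.8]
opening: 0.67
grasp_force: 30.0
```

Request:
{"fn": "play_rows", "kwargs": {"motion": [[[0,0,0,0,0,0],[0,0,0,0,0,0],[0,0,0,0,0,0],[0,0,0,0,0,0],[0,0,-0.03,0,0,0],[0,0,-0.07,0,0,0],[0,0,-0.11,0,0,0],[0,0,-0.14,0,0,0]]], "fingers": 0.087}}

```text
time_s: 8.02
position: [0.624, 0.147, 0.1711]
tcp_rot: [[0.002, 1.0, 0.002], [1.0, -0.002, 0.0], [0.0, 0.002, -1.0]]
force: [0.4, -0.1, 0.2]
opening: 0.995
grasp_force: 0.0
```

Request:
{"fn": "play_rows", "kwargs": {"motion": [[[-0.04,-0.01,-0.02,0,0,0],[-0.08,-0.03,-0.02,0,0,0],[-0.12,-0.04,-0.02,0,0,0],[-0.16,-0.05,-0.02,0,0,0],[-0.2,-0.06,-0.02,0,0,0],[-0.24,-0.07,-0.02,0,0,0],[-0.27,-0.08,-0.02,0,0,0],[-0.28,-0.09,-0.02,0,0,0]]]}}

```text
time_s: 8.68
position: [0.5327, -0.138, 0.1886]
tcp_rot: [[0.006, 1.0, 0.002], [1.0, -0.006, -0.003], [-0.003, 0.002, -1.0]]
force: [0.1, 0.1, -0.2]
opening: 0.999
grasp_force: 0.0
```

```bash
python3 -c "
from h import *
cap('top','t2'); avg(.468,-.272,.02,3)"
```

```text
t 8.83 avg [ 0.5311 -0.135   0.1882] F [-0.9  0.4 -0.1] op 0.999
d tool (x=+Y,y=+X,z=down) [-0.137  -0.0631  0.1682]
```

View pics/t2.png

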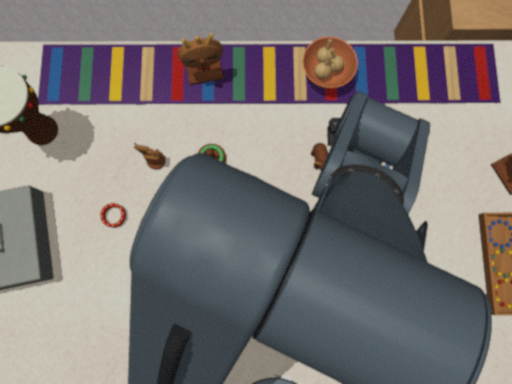

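Top view: green is around the dark post at (211,154) and the arm hides the rest. The 4.8 N contact on lowering shows it seated. Next is yellow.

Request:
{"fn": "play_rows", "kwargs": {"motion": [[[-0.035,-0.016,0,0,0,0],[-0.07,-0.032,0,0,0,0],[-0.105,-0.048,0,0,0,0],[-0.137,-0.063,0.02,0,0,0],[-0.137,-0.063,0.06,0,0,0],[-0.137,-0.063,0.09,0,0,0],[-0.137,-0.063,0.09,0,0,0],[-0.137,-0.063,0.09,0,0,0]]]}}

```text
time_s: 9.5
position: [0.4693, -0.2676, 0.0973]
tcp_rot: [[0.0, 1.0, -0.003], [1.0, -0.0, 0.003], [0.003, -0.003, -1.0]]
force: [1.0, -0.5, 0.6]
opening: 0.995
grasp_force: 0.0
```

```bash
cat >> h.py <<'E'
def ring(k,h=.018,zb=0):
    # ring centre from the wrist outline: bbox width and far edge, at the top-face height
    c=cap('wrist')
    for q in finder.outline_of('wrist',k)[:2]:
        m=q['pixels'].astype(np.uint8); cnt=max(cv2.findContours(m,0,1)[0],key=cv2.contourArea); x,y,w,hh=cv2.boundingRect(cnt)
        print(k,round(q['confidence'],2),(x,y,w,hh),'centre',np.round(ray(c,x+w/2,y+w/2*.97,zb+h)[:2],4))
E
python3 -c "
from h import *
ring('bangle_yellow');avg(.468,-.272,.0205,3)"
```

```text
bangle_yellow 0.63 (213, 174, 84, 84) centre [ 0.4677 -0.272 ]
t 9.7 avg [ 0.4712 -0.2695  0.1003] F [0.4 0.2 0.3] op 0.997
d tool (x=+Y,y=+X,z=down) [-0.0025 -0.0032  0.0798]
```

Request:
{"fn": "play_rows", "kwargs": {"motion": [[[-0.0025,-0.003,0.03,0,0,0],[-0.0025,-0.003,0.06,0,0,0],[-0.0025,-0.003,0.075,0,0,0],[-0.0025,-0.003,0.079,0,0,0],[-0.0025,-0.003,0.079,0,0,0],[-0.0025,-0.003,0.079,0,0,0]]]}}

```text
time_s: 10.2
position: [0.4676, -0.2728, 0.0209]
tcp_rot: [[0.001, 1.0, 0.002], [1.0, -0.001, -0.002], [-0.002, 0.002, -1.0]]
force: [-0.6, -0.3, 0.5]
opening: 0.999
grasp_force: 0.0
```

Request:
{"fn": "play_rows", "kwargs": {"motion": [[[0,0,0,0,0,0],[0,0,0,0,0,0],[0,0,0,0,0,0],[0,0,0,0,0,0],[0,0,0,0,0,0],[0,0,0,0,0,0]]], "fingers": 0.05}}

```text
time_s: 10.7
position: [0.4667, -0.2724, 0.0199]
tcp_rot: [[0.002, 1.0, 0.001], [1.0, -0.002, -0.0], [-0.0, 0.001, -1.0]]
force: [-0.8, 0.5, 2.7]
opening: 0.671
grasp_force: 30.0
```

```bash
python3 -c "
from h import *
avg(.624,.149,.17,3)"
```

```text
t 10.8 avg [ 0.4667 -0.2724  0.0199] F [-0.5  0.2  3.5] op 0.675
d tool (x=+Y,y=+X,z=down) [ 0.4214  0.1573 -0.1501]
```

Request:
{"fn": "play_rows", "kwargs": {"motion": [[[0,0,-0.03,0,0,0],[0,0,-0.07,0,0,0],[0,0,-0.11,0,0,0],[0.01,0,-0.15,0,0,0],[0.045,0.015,-0.15,0,0,0],[0.083,0.03,-0.15,0,0,0],[0.12,0.045,-0.15,0,0,0],[0.15,0.06,-0.15,0,0,0]]]}}

```text
time_s: 11.47
position: [0.5264, -0.1199, 0.1697]
tcp_rot: [[0.002, 1.0, -0.001], [1.0, -0.002, 0.001], [0.001, -0.001, -1.0]]
force: [1.1, -0.6, -1.6]
opening: 0.672
grasp_force: 30.0
```

Request:
{"fn": "play_rows", "kwargs": {"motion": [[[0.037,0.013,0,0,0,0],[0.075,0.026,0,0,0,0],[0.112,0.04,0,0,0,0],[0.15,0.053,0,0,0,0],[0.187,0.067,0,0,0,0],[0.225,0.08,0,0,0,0],[0.24,0.088,0,0,0,0],[0.24,0.088,0,0,0,0]]]}}

```text
time_s: 12.13
position: [0.6163, 0.1217, 0.1691]
tcp_rot: [[-0.003, 1.0, 0.002], [1.0, 0.003, 0.001], [0.001, 0.002, -1.0]]
force: [0.7, 0.5, -0.4]
opening: 0.669
grasp_force: 30.0
```

```bash
python3 -c "
from h import *
ring('bangle_yellow',0,.15); ring('bangle_green',.026); avg(.624,.149,.11,3)"
```

```text
bangle_yellow 0.95 (197, 197, 121, 72) centre [0.6166 0.115 ]
bangle_green 0.85 (234, 119, 69, 69) centre [0.6243 0.1476]
t 12.43 avg [0.6145 0.1161 0.1692] F [ 0.1 -0.1 -0.5] op 0.672
d tool (x=+Y,y=+X,z=down) [0.0329 0.0095 0.0592]
```

Request:
{"fn": "play_rows", "kwargs": {"motion": [[[0.033,0.008,0,0,0,0],[0.033,0.008,0.01,0,0,0],[0.033,0.008,0.04,0,0,0],[0.033,0.008,0.07,0,0,0],[0.033,0.008,0.1,0,0,0],[0.033,0.008,0.115,0,0,0],[0.033,0.008,0.119,0,0,0],[0.033,0.008,0.119,0,0,0]]]}}

```text
time_s: 13.1
position: [0.6222, 0.1494, 0.0491]
tcp_rot: [[0.003, 1.0, -0.003], [1.0, -0.003, -0.0], [-0.0, -0.003, -1.0]]
force: [-0.3, 1.0, -0.6]
opening: 0.672
grasp_force: 30.0
```

```bash
python3 -c "
from h import *
avg(.624,.149,.046,3)"
```

```text
t 13.2 avg [0.6233 0.1496 0.0504] F [0.3 0.7 0. ] op 0.676
d tool (x=+Y,y=+X,z=down) [-0.0006  0.0007  0.0044]
```

Request:
{"fn": "play_rows", "kwargs": {"motion": [[[0,0,0.002,0,0,0],[0,0,0.003,0,0,0],[0,0,0.0035,0,0,0],[0,0,0.0035,0,0,0]]]}}

```text
time_s: 13.53
position: [0.6236, 0.1506, 0.0478]
tcp_rot: [[0.002, 1.0, 0.001], [1.0, -0.002, 0.0], [0.0, 0.001, -1.0]]
force: [0.1, -0.6, -0.9]
opening: 0.67
grasp_force: 30.0
```

Request:
{"fn": "play_rows", "kwargs": {"motion": [[[0,0,0.001,0,0,0],[0,0,0.0015,0,0,0],[0,0,0.0015,0,0,0]]]}}

```text
time_s: 13.78
position: [0.6235, 0.1505, 0.046]
tcp_rot: [[0.002, 1.0, 0.001], [1.0, -0.002, -0.0], [-0.0, 0.001, -1.0]]
force: [0.3, 0.1, 1.3]
opening: 0.671
grasp_force: 30.0
```

Request:
{"fn": "play_rows", "kwargs": {"motion": [[[0,0,0.0005,0,0,0],[0,0,0.0005,0,0,0],[0,0,0.0005,0,0,0],[0,0,0.0005,0,0,0],[0,0,-0.03,0,0,0],[0,0,-0.07,0,0,0],[0,0,-0.11,0,0,0],[0,0,-0.14,0,0,0]]], "fingers": 0.087}}

```text
time_s: 14.45
position: [0.6241, 0.1505, 0.1883]
tcp_rot: [[0.002, 1.0, 0.003], [1.0, -0.002, 0.0], [0.0, 0.003, -1.0]]
force: [1.0, 0.9, -0.2]
opening: 0.995
grasp_force: 0.0
```

Request:
{"fn": "play_rows", "kwargs": {"motion": [[[0.025,-0.03,0,0,0,0],[0.05,-0.06,0,0,0,0],[0.075,-0.09,0,0,0,0],[0.1,-0.12,0,0,0,0],[0.125,-0.15,0,0,0,0],[0.139,-0.165,0.02,0,0,0],[0.139,-0.165,0.05,0,0,0],[0.139,-0.165,0.05,0,0,0]]]}}

```text
time_s: 15.12
position: [0.4541, 0.2895, 0.1318]
tcp_rot: [[-0.001, 1.0, -0.009], [1.0, 0.001, -0.003], [-0.003, -0.009, -1.0]]
force: [-0.2, -0.1, -0.3]
opening: 1.0
grasp_force: 0.0
```

```bash
python3 -c "
from h import *
ring('bangle_red');avg(.458,.290,.0205,3)"
```

```text
bangle_red 0.87 (254, 25, 81, 86) centre [0.4801 0.3871]
bangle_red 0.77 (224, 158, 73, 74) centre [0.456  0.2905]
t 15.32 avg [0.4592 0.2897 0.1359] F [0.7 0.3 0.5] op 1.0
d tool (x=+Y,y=+X,z=down) [ 0.0003 -0.0012  0.1154]
```

Request:
{"fn": "play_rows", "kwargs": {"motion": [[[0.0005,-0.002,0.03,0,0,0],[0.0005,-0.002,0.065,0,0,0],[0.0005,-0.002,0.095,0,0,0],[0.0005,-0.002,0.11,0,0,0],[0.0005,-0.002,0.115,0,0,0],[0.0005,-0.002,0.115,0,0,0],[0.0005,-0.002,0.115,0,0,0]]]}}

```text
time_s: 15.9
position: [0.4582, 0.2904, 0.0217]
tcp_rot: [[0.003, 1.0, 0.003], [1.0, -0.003, 0.001], [0.001, 0.003, -1.0]]
force: [0.2, -0.4, 0.3]
opening: 1.0
grasp_force: 0.0
```

Request:
{"fn": "play_rows", "kwargs": {"motion": [[[0,0,0,0,0,0],[0,0,0,0,0,0],[0,0,0,0,0,0],[0,0,0,0,0,0],[0,0,0,0,0,0],[0,0,0,0,0,0]]], "fingers": 0.05}}

```text
time_s: 16.4
position: [0.4567, 0.2904, 0.0211]
tcp_rot: [[0.001, 1.0, 0.001], [1.0, -0.001, 0.0], [0.0, 0.001, -1.0]]
force: [-1.1, 0.4, 4.6]
opening: 0.679
grasp_force: 30.0
```

```bash
python3 -c "
from h import *
avg(.624,.149,.17,3)"
```

```text
t 16.5 avg [0.4567 0.2904 0.0211] F [-0.8  0.5  4.9] op 0.686
d tool (x=+Y,y=+X,z=down) [-0.1414  0.1673 -0.1489]
```

Request:
{"fn": "play_rows", "kwargs": {"motion": [[[0,0,-0.03,0,0,0],[0,0,-0.07,0,0,0],[0,0,-0.11,0,0,0],[0,0,-0.149,0,0,0],[-0.025,0.03,-0.149,0,0,0],[-0.05,0.06,-0.149,0,0,0],[-0.075,0.09,-0.149,0,0,0],[-0.085,0.1,-0.149,0,0,0]]]}}

```text
time_s: 17.17
position: [0.5613, 0.2022, 0.1702]
tcp_rot: [[0.004, 1.0, 0.006], [1.0, -0.004, -0.001], [-0.001, 0.006, -1.0]]
force: [0.8, 0.6, 0.1]
opening: 0.682
grasp_force: 30.0
```

```bash
python3 -c "
from h import *
avg(.624,.149,.11,3); cap('wrist','w3'); cap('scene','s3'); ring('bangle_red',0,.15)
a=cv2.imread('pics/w3.png'); b=cv2.imread('pics/s3.png')[100:292,180:436]; b=cv2.resize(b,(512,384)); cv2.imwrite('pics/ws3.png',cv2.resize(np.hstack([a,b]),(800,300)))"
```

```text
t 17.27 avg [0.5605 0.2021 0.1698] F [ 0.3 -0.1 -0.1] op 0.683
d tool (x=+Y,y=+X,z=down) [-0.0531  0.0635  0.0598]
bangle_red 0.67 (195, 196, 122, 73) centre [0.5546 0.1987]
```

View pics/ws3.png

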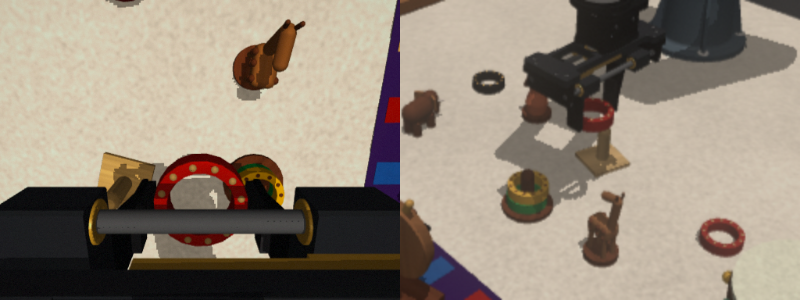

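Wrist/scene view: green and yellow are seated on the dark stand (527,195 in the right panel). Red is held at (598,114), and the giraffe and the other red ring are untouched. Moving over the dark stand.

Request:
{"fn": "play_rows", "kwargs": {"motion": [[[-0.025,0.03,0,0,0,0],[-0.048,0.057,0,0,0,0],[-0.053,0.0635,0,0,0,0],[-0.053,0.0635,0,0,0,0],[-0.053,0.0635,0.02,0,0,0],[-0.053,0.0635,0.05,0,0,0],[-0.053,0.0635,0.05,0,0,0],[-0.053,0.0635,0.05,0,0,0]]]}}

```text
time_s: 18.13
position: [0.6164, 0.1534, 0.1179]
tcp_rot: [[0.0, 1.0, -0.007], [1.0, -0.0, -0.0], [-0.0, -0.007, -1.0]]
force: [-0.6, 0.5, -0.2]
opening: 0.681
grasp_force: 30.0
```

```bash
python3 -c "
from h import *
ring('bangle_red',0,.12);avg(.624,.149,.067,3);ring('bangle_red',0,.12)
b=cap('scene')['frame'][130:260,200:380,::-1]; cv2.imwrite('pics/s4.png',cv2.resize(b,None,fx=4,fy=4,interpolation=cv2.INTER_CUBIC))"
```

```text
bangle_red 0.77 (197, 197, 120, 71) centre [0.6164 0.1573]
t 18.33 avg [0.62   0.1529 0.121 ] F [ 0.8 -0.2  0.2] op 0.679
d tool (x=+Y,y=+X,z=down) [-0.0039  0.004   0.054 ]
bangle_red 0.88 (196, 197, 121, 71) centre [0.6202 0.1548]
```

View pics/s4.png

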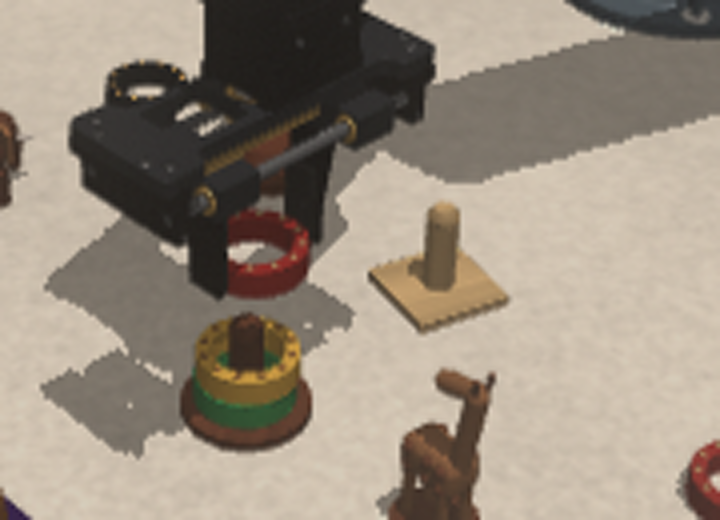

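Crop: red is held nearly level at (265,253), above the stack at (246,370). Lowering in steps until it makes contact.

Request:
{"fn": "play_rows", "kwargs": {"motion": [[[-0.0045,0.004,0,0,0,0],[-0.0045,0.004,0.01,0,0,0],[-0.0045,0.004,0.03,0,0,0],[-0.0045,0.004,0.045,0,0,0],[-0.0045,0.004,0.052,0,0,0],[-0.0045,0.004,0.053,0,0,0],[-0.0045,0.004,0.053,0,0,0],[-0.0045,0.004,0.053,0,0,0]]]}}

```text
time_s: 19.15
position: [0.6241, 0.1474, 0.0665]
tcp_rot: [[0.002, 1.0, 0.0], [1.0, -0.002, -0.0], [-0.0, 0.0, -1.0]]
force: [0.6, -0.6, 0.5]
opening: 0.686
grasp_force: 30.0
```

Request:
{"fn": "play_rows", "kwargs": {"motion": [[[0,0,0.001,0,0,0],[0,0,0.002,0,0,0],[0,0,0.002,0,0,0]]]}}

```text
time_s: 19.4
position: [0.6242, 0.1475, 0.0651]
tcp_rot: [[0.002, 1.0, 0.001], [1.0, -0.002, -0.0], [-0.0, 0.001, -1.0]]
force: [-0.9, -0.3, 1.2]
opening: 0.682
grasp_force: 30.0
```

Request:
{"fn": "play_rows", "kwargs": {"motion": [[[0,0,0.001,0,0,0],[0,0,0.001,0,0,0],[0,0,0.001,0,0,0],[0,0,0.001,0,0,0],[0,0,-0.03,0,0,0],[0,0,-0.07,0,0,0],[0,0,-0.11,0,0,0],[-0.01,0,-0.13,0,0,0]]], "fingers": 0.087}}

```text
time_s: 20.07
position: [0.6258, 0.1391, 0.1993]
tcp_rot: [[0.0, 1.0, 0.007], [1.0, -0.0, 0.001], [0.001, 0.007, -1.0]]
force: [0.9, -0.1, -0.1]
opening: 0.994
grasp_force: 0.0
```

Request:
{"fn": "play_rows", "kwargs": {"motion": [[[-0.041,0,0,0,0,0],[-0.082,0,0,0,0,0],[-0.123,0,0,0,0,0],[-0.164,0,0,0,0,0],[-0.205,0,0,0,0,0],[-0.246,0,0,0,0,0],[-0.28,0,0,0,0,0],[-0.32,0,0,0,0,0]]]}}

```text
time_s: 20.73
position: [0.6226, -0.1837, 0.1944]
tcp_rot: [[0.002, 1.0, -0.001], [1.0, -0.002, 0.001], [0.001, -0.001, -1.0]]
force: [0.4, -0.0, -0.2]
opening: 1.005
grasp_force: 0.0
```

```bash
python3 -c "
from h import *
avg(.6195,-.267,.1,3)"
```

```text
t 20.83 avg [ 0.6232 -0.1888  0.1945] F [ 0.9 -1.5  0.1] op 1.003
d tool (x=+Y,y=+X,z=down) [-0.0782 -0.0037  0.0945]
```

Request:
{"fn": "play_rows", "kwargs": {"motion": [[[-0.035,-0.004,0,0,0,0],[-0.07,-0.004,0,0,0,0],[-0.078,-0.004,0.02,0,0,0],[-0.078,-0.004,0.06,0,0,0],[-0.078,-0.004,0.09,0,0,0],[-0.078,-0.004,0.09,0,0,0],[-0.078,-0.004,0.09,0,0,0]]]}}

```text
time_s: 21.42
position: [0.6177, -0.2592, 0.1027]
tcp_rot: [[0.001, 1.0, -0.004], [1.0, -0.001, 0.003], [0.003, -0.004, -1.0]]
force: [-0.6, 0.5, 0.8]
opening: 0.998
grasp_force: 0.0
```

```bash
python3 -c "
from h import *
ring('bangle_blue',.026);avg(.6195,-.267,.0205,3)"
```

```text
bangle_blue 0.96 (217, 179, 83, 86) centre [ 0.6185 -0.266 ]
t 21.62 avg [ 0.6206 -0.2609  0.1069] F [-0.  -0.2  0.2] op 0.998
d tool (x=+Y,y=+X,z=down) [-0.0061 -0.0011  0.0864]
```

Request:
{"fn": "play_rows", "kwargs": {"motion": [[[-0.0055,-0.0015,0.01,0,0,0],[-0.0055,-0.0015,0.04,0,0,0],[-0.0055,-0.0015,0.07,0,0,0],[-0.0055,-0.0015,0.082,0,0,0],[-0.0055,-0.0015,0.085,0,0,0],[-0.0055,-0.0015,0.085,0,0,0],[-0.0055,-0.0015,0.085,0,0,0]]]}}

```text
time_s: 22.2
position: [0.6185, -0.2667, 0.0208]
tcp_rot: [[0.002, 1.0, 0.002], [1.0, -0.002, -0.001], [-0.001, 0.002, -1.0]]
force: [0.2, 0.7, -0.3]
opening: 0.998
grasp_force: 0.0
```

Request:
{"fn": "play_rows", "kwargs": {"motion": [[[0,0,0,0,0,0],[0,0,0,0,0,0],[0,0,0,0,0,0],[0,0,0,0,0,0],[0,0,0,0,0,0],[0,0,0,0,0,0]]], "fingers": 0.05}}

```text
time_s: 22.7
position: [0.6178, -0.2661, 0.02]
tcp_rot: [[0.002, 1.0, 0.001], [1.0, -0.002, -0.0], [-0.0, 0.001, -1.0]]
force: [-0.3, 0.6, 1.8]
opening: 0.68
grasp_force: 29.5
```

```bash
python3 -c "
from h import *
avg(.462,.150,.18,3)"
```

```text
t 22.8 avg [ 0.6178 -0.2661  0.02  ] F [-0.3  0.3  2.5] op 0.682
d tool (x=+Y,y=+X,z=down) [ 0.4161 -0.1558 -0.16  ]
```

Request:
{"fn": "play_rows", "kwargs": {"motion": [[[0,0,-0.03,0,0,0],[0,0,-0.07,0,0,0],[0,0,-0.11,0,0,0],[0,0,-0.15,0,0,0],[0.03,-0.01,-0.16,0,0,0],[0.065,-0.024,-0.16,0,0,0],[0.1,-0.037,-0.16,0,0,0],[0.13,-0.05,-0.16,0,0,0]]]}}

```text
time_s: 23.47
position: [0.5665, -0.134, 0.1798]
tcp_rot: [[0.002, 1.0, -0.0], [1.0, -0.002, 0.001], [0.001, -0.0, -1.0]]
force: [0.0, 0.3, -0.3]
opening: 0.682
grasp_force: 29.5
```

Request:
{"fn": "play_rows", "kwargs": {"motion": [[[0.037,-0.014,0,0,0,0],[0.075,-0.028,0,0,0,0],[0.112,-0.041,0,0,0,0],[0.15,-0.055,0,0,0,0],[0.187,-0.069,0,0,0,0],[0.225,-0.083,0,0,0,0],[0.24,-0.09,0,0,0,0],[0.24,-0.09,0,0,0,0]]]}}

```text
time_s: 24.13
position: [0.475, 0.1075, 0.1793]
tcp_rot: [[-0.003, 1.0, -0.003], [1.0, 0.003, 0.001], [0.001, -0.003, -1.0]]
force: [0.1, -0.4, -0.5]
opening: 0.678
grasp_force: 29.5
```

```bash
python3 - <<'E'
from h import *
c=cap('wrist','w5')
for q in finder.outline_of('wrist','post_pale')[:1]:
    m=q['pixels'].astype(np.uint8); cnt=max(cv2.findContours(m,0,1)[0],key=cv2.contourArea); a=cv2.minAreaRect(cnt)
    print(q['confidence'],a,ray(c,*a[0],.008))
ring('bangle_blue',0,.17)
avg(.462,.150,.11,3)
E
```

```text
bangle_blue 0.88 (194, 202, 126, 68) centre [0.4782 0.0985]
t 24.43 avg [0.4792 0.1032 0.1796] F [-0.2 -0.  -0.9] op 0.681
d tool (x=+Y,y=+X,z=down) [ 0.0468 -0.0172  0.0696]
```

View pics/w5.png

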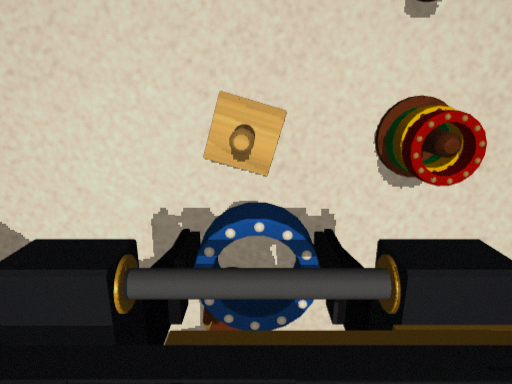

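Wrist view: blue is held level at (258,267). The pale stand's base is centred at (244,134). Red sits neatly on the dark stack at (447,145). Moving over the pale stand.

Request:
{"fn": "play_rows", "kwargs": {"motion": [[[0.035,-0.012,0,0,0,0],[0.047,-0.017,0,0,0,0],[0.047,-0.017,0.01,0,0,0],[0.047,-0.017,0.04,0,0,0],[0.047,-0.017,0.07,0,0,0],[0.047,-0.017,0.07,0,0,0],[0.047,-0.017,0.07,0,0,0]]]}}

```text
time_s: 25.02
position: [0.4607, 0.1503, 0.1085]
tcp_rot: [[0.003, 1.0, -0.004], [1.0, -0.003, -0.0], [-0.0, -0.004, -1.0]]
force: [-0.5, 0.1, -0.2]
opening: 0.678
grasp_force: 29.6
```

```bash
python3 -c "
from h import *
avg(.462,.150,.030,3)"
```

```text
t 25.12 avg [0.4617 0.1505 0.1096] F [-0.2 -0.2  0.2] op 0.683
d tool (x=+Y,y=+X,z=down) [-0.0005  0.0003  0.0796]
```

Request:
{"fn": "play_rows", "kwargs": {"motion": [[[0,0,0.02,0,0,0],[0,0,0.045,0,0,0],[0,0,0.065,0,0,0],[0,0,0.077,0,0,0],[0,0,0.079,0,0,0],[0,0,0.079,0,0,0],[0,0,0.079,0,0,0]]]}}

```text
time_s: 25.7
position: [0.4626, 0.1512, 0.032]
tcp_rot: [[0.002, 1.0, 0.003], [1.0, -0.002, 0.0], [0.0, 0.003, -1.0]]
force: [0.2, 0.1, -0.9]
opening: 0.678
grasp_force: 29.6
```

Request:
{"fn": "play_rows", "kwargs": {"motion": [[[0,0,0.001,0,0,0],[0,0,0.002,0,0,0],[0,0,0.002,0,0,0]]]}}

```text
time_s: 25.95
position: [0.4618, 0.1513, 0.0293]
tcp_rot: [[0.002, 1.0, 0.002], [1.0, -0.002, 0.0], [0.0, 0.002, -1.0]]
force: [0.6, 0.8, -0.5]
opening: 0.687
grasp_force: 29.6
```

Request:
{"fn": "play_rows", "kwargs": {"motion": [[[0,0,0.001,0,0,0],[0,0,0.0015,0,0,0],[0,0,0.0015,0,0,0]]]}}

```text
time_s: 26.2
position: [0.4616, 0.1513, 0.0279]
tcp_rot: [[0.002, 1.0, 0.001], [1.0, -0.002, 0.0], [0.0, 0.001, -1.0]]
force: [-0.1, 0.9, 7.6]
opening: 0.681
grasp_force: 29.6
```

Request:
{"fn": "play_rows", "kwargs": {"motion": [[[0,0,0,0,0,0],[0,0,0,0,0,0],[0,0,0,0,0,0],[0,0,0,0,0,0],[0,0,-0.03,0,0,0],[0,0,-0.07,0,0,0],[0,0,-0.11,0,0,0],[0,0,-0.15,0,0,0]]], "fingers": 0.087}}

```text
time_s: 26.87
position: [0.4605, 0.1512, 0.1781]
tcp_rot: [[0.002, 1.0, -0.002], [1.0, -0.002, -0.0], [-0.0, -0.002, -1.0]]
force: [1.9, -0.1, 0.7]
opening: 0.998
grasp_force: 0.0
```

Request:
{"fn": "play_rows", "kwargs": {"motion": [[[-0.04,0,-0.01,0,0,0],[-0.08,0,-0.01,0,0,0],[-0.12,0,-0.01,0,0,0],[-0.16,0,-0.01,0,0,0],[-0.2,0,-0.01,0,0,0],[-0.24,0,-0.01,0,0,0],[-0.27,0,-0.01,0,0,0],[-0.29,0,-0.01,0,0,0]]]}}

```text
time_s: 27.53
position: [0.4608, -0.1421, 0.187]
tcp_rot: [[0.005, 1.0, 0.001], [1.0, -0.005, -0.001], [-0.001, 0.001, -1.0]]
force: [0.9, 0.2, 0.3]
opening: 0.997
grasp_force: 0.0
```

```bash
python3 -c "
from h import *
avg(); ring('bangle_black');avg(.448,-.143,.0205,3)"
```

```text
t 27.73 avg [ 0.461  -0.1415  0.1869] F [ 0.7 -0.1  0.2] op 0.999
bangle_black 0.97 (213, 156, 60, 62) centre [ 0.4466 -0.1441]
t 27.93 avg [ 0.4602 -0.1373  0.1869] F [-0.2  0.4  0.2] op 0.997
d tool (x=+Y,y=+X,z=down) [-0.0057 -0.0122  0.1664]
```

Request:
{"fn": "play_rows", "kwargs": {"motion": [[[-0.006,-0.013,0,0,0,0],[-0.006,-0.013,0.03,0,0,0],[-0.006,-0.013,0.065,0,0,0],[-0.006,-0.013,0.1,0,0,0],[-0.006,-0.013,0.12,0,0,0],[-0.006,-0.013,0.12,0,0,0],[-0.006,-0.013,0.12,0,0,0]]]}}

```text
time_s: 28.52
position: [0.4473, -0.1435, 0.0665]
tcp_rot: [[0.0, 1.0, -0.002], [1.0, -0.0, 0.002], [0.002, -0.002, -1.0]]
force: [-0.0, -0.2, 0.6]
opening: 1.002
grasp_force: 0.0
```

```bash
python3 -c "
from h import *
avg(.4475,-.1435,.0205,3)"
```

```text
t 28.62 avg [ 0.448  -0.1441  0.0674] F [-0.  -0.2  0.2] op 0.999
d tool (x=+Y,y=+X,z=down) [ 0.0006 -0.0005  0.0469]
```

Request:
{"fn": "play_rows", "kwargs": {"motion": [[[0,0,0.02,0,0,0],[0,0,0.04,0,0,0],[0,0,0.0465,0,0,0],[0,0,0.0465,0,0,0],[0,0,0.0465,0,0,0]]]}}

```text
time_s: 29.03
position: [0.4483, -0.1449, 0.0215]
tcp_rot: [[0.002, 1.0, 0.001], [1.0, -0.002, -0.001], [-0.001, 0.001, -1.0]]
force: [-0.6, 0.5, 0.5]
opening: 0.998
grasp_force: 0.0
```

Request:
{"fn": "play_rows", "kwargs": {"motion": [[[0,0,0,0,0,0],[0,0,0,0,0,0],[0,0,0,0,0,0],[0,0,0,0,0,0],[0,0,0,0,0,0],[0,0,0,0,0,0]]], "fingers": 0.05}}

```text
time_s: 29.53
position: [0.4478, -0.1448, 0.0208]
tcp_rot: [[0.002, 1.0, 0.0], [1.0, -0.002, -0.0], [-0.0, 0.0, -1.0]]
force: [0.1, -1.1, 3.2]
opening: 0.667
grasp_force: 29.9
```

```bash
python3 -c "
from h import *
avg(.462,.150,.18,3)"
```

```text
t 29.63 avg [ 0.4478 -0.1448  0.0208] F [-0.5 -0.3  3.9] op 0.669
d tool (x=+Y,y=+X,z=down) [ 0.2948  0.0142 -0.1592]
```

Request:
{"fn": "play_rows", "kwargs": {"motion": [[[0,0,-0.03,0,0,0],[0,0,-0.07,0,0,0],[0,0,-0.11,0,0,0],[0,0,-0.15,0,0,0],[0,0,-0.16,0,0,0],[0.03,0,-0.16,0,0,0],[0.065,0.005,-0.16,0,0,0],[0.1,0.005,-0.16,0,0,0]]]}}

```text
time_s: 30.3
position: [0.4538, -0.0444, 0.1811]
tcp_rot: [[0.005, 1.0, 0.002], [1.0, -0.005, -0.001], [-0.001, 0.002, -1.0]]
force: [0.8, 0.5, -0.9]
opening: 0.669
grasp_force: 29.9
```

Request:
{"fn": "play_rows", "kwargs": {"motion": [[[0.035,0.002,0,0,0,0],[0.07,0.004,0,0,0,0],[0.105,0.006,0,0,0,0],[0.14,0.008,0,0,0,0],[0.175,0.01,0,0,0,0],[0.19,0.01,0,0,0,0],[0.19,0.01,0,0,0,0],[0.19,0.01,0.04,0,0,0]]]}}

```text
time_s: 30.97
position: [0.4685, 0.1467, 0.1452]
tcp_rot: [[-0.001, 1.0, 0.016], [1.0, 0.001, 0.001], [0.001, 0.016, -1.0]]
force: [1.7, -0.1, -0.2]
opening: 0.67
grasp_force: 29.9
```

```bash
python3 -c "
from h import *
ring('bangle_blue',.034); avg(.462,.150,.10,4); ring('bangle_black',0,.135)
b=cap('scene')['frame'][110:260,190:390,::-1]; cv2.imwrite('pics/s6.png',cv2.resize(b,None,fx=4,fy=4,interpolation=cv2.INTER_CUBIC))"
```

```text
bangle_blue 0.63 (209, 156, 74, 57) centre [0.4615 0.1502]
t 31.22 avg [0.4613 0.1444 0.1388] F [-0.2  0.1 -0.3] op 0.67
d tool (x=+Y,y=+X,z=down) [0.0056 0.0007 0.0388]
bangle_black 0.56 (197, 195, 120, 74) centre [0.4632 0.1456]
```

View pics/s6.png

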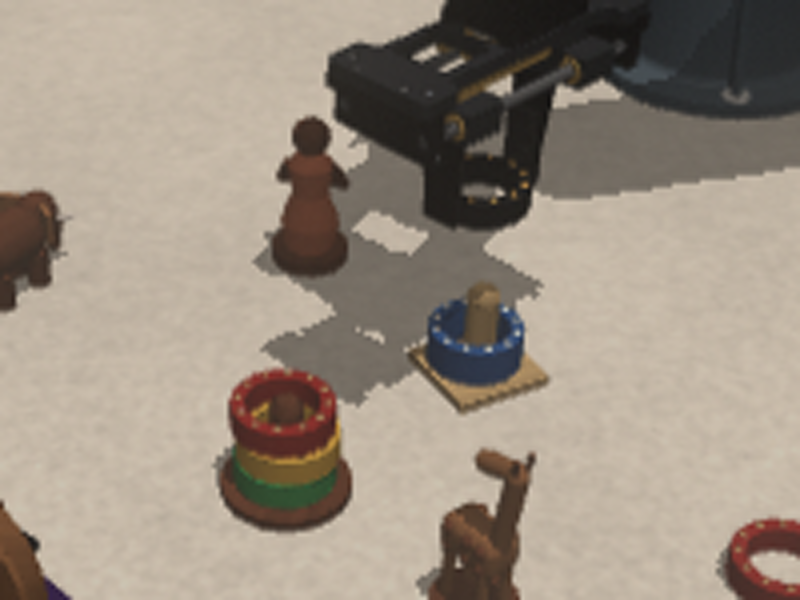

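Crop: blue is seated on the pale stand (475,340) and black is held above it. The red/yellow/green stack at (285,440) has red slightly offset, which I'll check once black is placed.

Request:
{"fn": "play_rows", "kwargs": {"motion": [[[0.005,0,0.01,0,0,0],[0.005,0,0.035,0,0,0],[0.005,0,0.06,0,0,0],[0.005,0,0.075,0,0,0],[0.005,0,0.08,0,0,0],[0.005,0,0.08,0,0,0],[0.005,0,0.08,0,0,0]]]}}

```text
time_s: 31.95
position: [0.4637, 0.1504, 0.0609]
tcp_rot: [[0.002, 1.0, 0.001], [1.0, -0.002, 0.0], [0.0, 0.001, -1.0]]
force: [-0.1, 0.4, 0.1]
opening: 0.666
grasp_force: 29.9
```

Request:
{"fn": "play_rows", "kwargs": {"motion": [[[0,0,0.001,0,0,0],[0,0,0.002,0,0,0],[0,0,0.002,0,0,0]]]}}

```text
time_s: 32.2
position: [0.4638, 0.1503, 0.0593]
tcp_rot: [[0.002, 1.0, 0.002], [1.0, -0.002, 0.0], [0.0, 0.002, -1.0]]
force: [-0.3, 0.3, 0.2]
opening: 0.668
grasp_force: 29.9
```

Request:
{"fn": "play_rows", "kwargs": {"motion": [[[0,0,0.002,0,0,0],[0,0,0.0035,0,0,0],[0,0,0.0035,0,0,0],[0,0,0.0035,0,0,0]]]}}

```text
time_s: 32.53
position: [0.4632, 0.1502, 0.055]
tcp_rot: [[0.002, 1.0, -0.0], [1.0, -0.002, -0.0], [-0.0, -0.0, -1.0]]
force: [0.1, -0.3, -0.0]
opening: 0.669
grasp_force: 29.9
```

Request:
{"fn": "play_rows", "kwargs": {"motion": [[[0,0,0.001,0,0,0],[0,0,0.001,0,0,0],[0,0,0.001,0,0,0]]]}}

```text
time_s: 32.78
position: [0.4633, 0.1503, 0.0548]
tcp_rot: [[0.002, 1.0, 0.0], [1.0, -0.002, 0.0], [0.0, 0.0, -1.0]]
force: [-0.0, -0.1, 7.9]
opening: 0.667
grasp_force: 29.9
```

Contact is 7.9 N, so black is seated. I'll release it, lift, and back off toward the robot's right to inspect.

Request:
{"fn": "play_rows", "kwargs": {"motion": [[[0,0,0,0,0,0],[0,0,0,0,0,0],[0,0,0,0,0,0],[0,0,0,0,0,0],[0,0,-0.03,0,0,0],[0,0,-0.07,0,0,0],[0,0,-0.11,0,0,0],[0,0,-0.145,0,0,0]]], "fingers": 0.087}}

```text
time_s: 33.45
position: [0.4631, 0.1502, 0.2008]
tcp_rot: [[0.002, 1.0, -0.0], [1.0, -0.002, 0.0], [0.0, -0.0, -1.0]]
force: [0.4, -0.9, -0.0]
opening: 0.994
grasp_force: 0.0
```

Request:
{"fn": "play_rows", "kwargs": {"motion": [[[-0.03,0.02,-0.01,0,0,0],[-0.06,0.05,-0.03,0,0,0],[-0.08,0.08,-0.05,0,0,0],[-0.08,0.11,-0.05,0,0,0],[-0.08,0.11,-0.05,0,0,0],[-0.08,0.11,-0.05,0,0,0]]]}}

```text
time_s: 33.95
position: [0.5744, 0.0693, 0.2488]
tcp_rot: [[0.003, 1.0, 0.001], [1.0, -0.003, 0.0], [0.0, 0.001, -1.0]]
force: [-1.2, 0.5, -0.2]
opening: 0.999
grasp_force: 0.0
```

```bash
python3 -c "
from h import *
avg(n=2)
b=cap('scene')['frame'][170:260,215:345,::-1]; b=cv2.resize(b,None,fx=4,fy=4,interpolation=cv2.INTER_CUBIC)
cap('wrist','w7'); a=cv2.imread('pics/w7.png')[0:230]; a=cv2.resize(a,(520,234)); cv2.imwrite('pics/f7.png',np.vstack([b,a]))"
```

```text
t 34.0 avg [0.5734 0.0697 0.2485] F [-1.3  0.3 -0.4] op 1.0
```

View pics/f7.png

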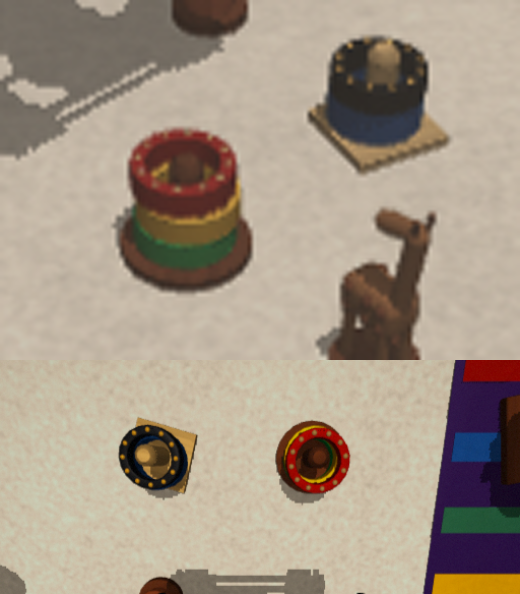

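```bash
python3 -c "
from h import *
ring('bangle_red',.062); ring('bangle_black',.052)
c=cap('top')
for k,z in [('bangle_red',.062),('bangle_black',.052),('bangle_yellow',.044)]:
  for q in finder.outline_of('top',k)[:2]:
    cnt=max(cv2.findContours(q['pixels'].astype(np.uint8),0,1)[0],key=cv2.contourArea); e=cv2.fitEllipse(cv2.convexHull(cnt)); print(k,round(q['confidence'],2),np.round(e[1],1),np.round(ray(c,*e[0],z),4))
for k in ['giraffe','elephant','drummer']: print(k,[(round(r['confidence'],2),np.round(r['at'],3)) for r in finder.recognise('scene',k)[:1]])
print(bot.read_state()['time_s'])"
```

```text
bangle_red 0.81 (281, 67, 64, 65) centre [0.6235 0.1454]
bangle_black 0.78 (117, 64, 64, 65) centre [0.4659 0.1485]
bangle_red 0.74 [23.7 25.4] [0.4725 0.3705 0.062 ]
bangle_black 0.66 [20.1 36.2] [0.615  0.2941 0.052 ]
giraffe [(0.59, array([0.63 , 0.149, 0.06 ]))]
elephant [(0.7, array([ 0.624, -0.113,  0.043]))]
drummer [(0.75, array([ 0.455, -0.005,  0.043]))]
34.65
```

Red is about 3 mm off the stack's centre and appears to lie flat. Elephant and drummer measure where they started; the giraffe stands at its place in the picture. Handing in.

```bash
python3 -c "
from h import *
print(bot.hand_in())"
```

```text
the job is handed in; nothing more can be done
None
```

Job handed in at about 35 s of robot time: green, yellow and red are on the dark stand, blue and black on the pale one, and in the last pictures every bangle looks flat and the three figures are still standing where they were.

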